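# Close and bolt the specimen carrier

### The job

Shut and lock the specimen carrier, pushing and pressing with the fingertips and picking nothing up: draw its clear sliding cover fully closed with a fingertip behind the pull bar, then hold the red spring safety catch down with one fingertip while the other fingertip slides the bolt by its black knob all the way through the keeper on the cover. Let go of the catch so that it springs up and locks the bolt, leave the specimen bottles and the things round the carrier where they are, and finish clear of everything.

Things in the scene. Friction and masses are not known exactly. Their poses are not given: they have to be found in the camera images.
- carrier: Specimen carrier: a grey box 200 x 240 mm, held to the table, with an aluminium deck along its front, top z = 80 mm. Origin: centre of its underside. Its x points from the deck to the back (away from the robot at yaw 0), y to the left along the bolt. On the deck, centred on the bolt line x = -68 mm, from right to left: keeper, steel bolt guide (y = -78 to -68 mm, top z = 100 mm), black knob, red pad.
- cover (a joint): The clear cover, sliding along the carrier's x in two rails. 0 m = fully closed against its stop, larger = open towards the back, at most 0.100. Starts partly open. Slides with about 1.2 N and stays where it is left. Open by more than 3 mm, it does not let the bolt into the keeper; bolted, it cannot move.
- pull_bar (a point): Middle of the top edge of the cover's dark steel pull bar, an upright bar across the cover's front edge: 8 mm thick (carrier x), 206 mm wide (y), its top at z = 102 mm, 22 mm above the clear panel behind it (panel top z = 80 mm). Moves with the cover. A fingertip behind it (+x side) draws the cover shut towards the deck (-x); with the cover closed this point is at carrier x = -31 mm.
- keeper (a point): Centre of the hole in the steel keeper, fixed to the right end of the cover's front edge and moving with it (keeper 16 mm along y, top z = 106 mm). With the cover closed the hole, 14 mm wide along x for the 8 mm bar, lies on the bolt line at carrier y = -100 mm, z = 95 mm.
- bolt (a joint): The steel bolt, sliding along the carrier's y. 0 m = drawn back (start), 0.031 = fully home through the keeper, at its stop; it moves to the right (-y), with about 1.5 N. The catch blocks it at 1.5 mm unless pressed 4.5 mm or more; the bolt's collar then rides over the catch, and once past 27 mm the released catch springs up behind the collar (22 x 16 mm, z = 86 to 104 mm).
- knob_mid (a point): Middle of the bolt's knob, an upright black tab with a round top: 22 mm wide (carrier x), 8 mm thick (y, the way it is pushed), from z = 104 to 133 mm; this point at z = 118 mm, at carrier y = -24.5 mm at the start. Moves with the bolt. At its left are 32 mm of free room for a fingertip before the pad's housing; the bar below that room has its top at z = 99 mm.
- catch (a joint): The spring safety catch, pressed straight down by its red pad. 0 m = up (it springs back there by itself), 0.008 = fully down. Pressing takes about 3.6 N at first and 6 N at the bottom. The pad stands in a dark steel housing, carrier y = 12 to 95 mm, 36 mm wide (x), top z = 100 mm.
- pad_top (a point): Centre of the top face of the catch's red ribbed pad, 26 mm wide (carrier x) and 72 mm long (y, along the bolt), at z = 114 mm when up, 106 mm when fully down. On the bolt line, 78 mm to the left of the knob's centre at the start. A fingertip may press it anywhere and slide along it; it stays level.
- bench_timer: White bench timer, 62 x 66 x 20 mm, lying on the table; origin at the centre of its underside. Not part of the work.
- bottle_cap: Green screw cap, 34 mm across, 12 mm high, on the table left of the carrier; origin at the centre of its underside. Not part of the work.
- red_marker: White marker pen with a red cap, 136 mm long, 13 mm thick, on the table just in front of the carrier; origin at the centre of its underside. Not part of the work.
- small_beaker: Small glass beaker, 46 mm across, 58 mm high, on the table left of the carrier; origin at the centre of its underside. Not part of the work.
- syringe: Disposable syringe, 104 mm long, lying on the table in front of the carrier, to its left; origin at the centre of its underside. Not part of the work.
- specimen_1: Screw-cap specimen bottle, 34 mm across and 62 mm high, standing in a cell of the carrier; its top stays below the cover. Origin at the centre of its underside. Not to be touched.
- specimen_2: Screw-cap specimen bottle, 34 mm across and 62 mm high, standing in a cell of the carrier; its top stays below the cover. Origin at the centre of its underside. Not to be touched.
- specimen_3: Screw-cap specimen bottle, 34 mm across and 62 mm high, standing in a cell of the carrier; its top stays below the cover. Origin at the centre of its underside. Not to be touched.
- specimen_4: Screw-cap specimen bottle, 34 mm across and 62 mm high, standing in a cell of the carrier; its top stays below the cover. Origin at the centre of its underside. Not to be touched.
- specimen_5: Screw-cap specimen bottle, 34 mm across and 62 mm high, standing in a cell of the carrier; its top stays below the cover. Origin at the centre of its underside. Not to be touched.

How it is judged (in metres and radians):
On the way, in this order (a step that is already met when the one before it is completed fails the run):
1. the cover is drawn fully closed while the bolt is still back (value of joint each of cover, bolt below 0.003 m), for 0.2 s.
2. a fingertip holds the catch down while another moves the bolt off its catch (value of joint catch above 0.004 m and contact force between the fingers and catch above 0.5 N and contact force between the fingers and bolt above 0.3 N and value of joint bolt between 0.005 and 0.027 m), for 0.05 s.
At the end, for the whole second after the job is handed in: The cover is closed to within 4 mm of its stop, the bolt is home (at least 26.5 of its 31 mm), the catch has sprung up behind it (pressed less than 2 mm), and every specimen bottle and bystander is within 30 mm of where it stood (value of joint cover below 0.004 m and value of joint bolt above 0.0265 m and value of joint catch below 0.002 m and distance of each of bench_timer, bottle_cap, red_marker, small_beaker, syringe, specimen_1, specimen_2, specimen_3, specimen_4, specimen_5 from where it was at the start of the episode below 0.03 m); the robot touches nothing.
It fails at once if a specimen bottle was lifted (height (world z) of any of specimen_1, specimen_2, specimen_3, specimen_4, specimen_5 above 0.03 m).
It fails at once if a bystander was lifted, carried or knocked away (height (world z) of any of bench_timer, bottle_cap, red_marker, small_beaker, syringe above 0.03 m or distance of any of bench_timer, bottle_cap, red_marker, small_beaker, syringe from where it was at the start of the episode above 0.03 m).
It also fails if it takes over 42 s, if anything falls off the work surface, if the arm or the gripper's body presses on something with over 40 N, if the wrist force passes 120 N, or if a joint passes its speed limit or range.

### The arm

A 7-joint arm with a two-finger parallel gripper is mounted at the origin on a cart in front of the work surface, level with it; the furniture and walls round the work are solid. World frame = base frame: x ahead of the robot, y to its left, z up, the work surface at z = 0. Lengths are in mm, angles in rad, forces in N, time in s.
With the tool pointing down it reaches from about 425 to 950 mm from the base axis. Payload 4.7 kg.
Tool frame: the origin (TCP) lies at the very end of the fingers, on their centre line; the grasp point (between the pads) lies 19 mm behind it; z points along the fingers, y is the direction in which the jaws open and shut (so a half turn about z gives the same grasp; the last joint's range is limited). The gripper opens to 87 mm and grips with 3 to 60 N. Pads are 19 mm wide; open, the fingers measure 117 mm over their backs; the gripper's body (75 mm by 190 mm) begins 51 mm behind the grasp point.
Start: joints at [-1.148, 0.469, -0.049, 1.532, 0.024, 1.141, -0.082], TCP at [294.659, 607.31, 222.573] pointing down, gripper open.
Joint ranges: [-2.59, 2.59], [-0.33, 1.99], [-1.39, 1.29], [0.1, 2.45], [-1.04, 4.18], [0.21, 1.99], [-2.66, 2.66]. Speed limits (rad/s): [2.57, 2.57, 3.14, 3.14, 3.14, 3.14, 3.14].

### API

Orientations are given as a 3x3 rotation matrix whose columns are the frame's x, y, z axes.
In Python, from cell import robot gives the robot as it stands. The module is installed in compiled form; this text tells all that it offers.
- The arm moves only by the shell command python3 -m pendant 'ROWS'. ROWS is text: rows parted by semicolons, each of 7 numbers parted by spaces: the opening, from 0 (shut) to 1 (fully open), then the shift along the tool's x, y, z in cm, then the turn, a rotation vector about the tool's x, y, z in rad. In form: claw dx dy dz wx wy wz; .... A call has 1 to 10 rows; each row is the pose to reach, as a shift and turn from the pose commanded when the call began, along the tool's axes at that moment; what a row does not reach only later rows make up. A row lasts 1/10 s, in which the tool goes at most 50 mm and 8.59 degrees, less where a joint would pass 70% of its speed; a pose out of reach is approached as far as the arm can. A call with a gripper value outside its range is refused whole. The fingers move at their own pace and stop on an object; the grip force is fixed at half the most. Time passes only in rows, so rows that repeat a pose let the fingers close. It gives the time, the measured TCP pose, the force and the opening at its end, in the units of the state.
- robot.sense(): the state, without advancing time (a new reading comes with each control period).
- robot.camera(name): name is "scene" or "top" or "wrist"; returns (picture, depth): 420x560x3 uint8, red, green, blue; 420x560 float32, mm along the optical axis (not along the pixel's ray), 0 where there is no reading.
- robot.camera_params(name): a dict with "fx", "fy", "cx", "cy" (pixels), "cam_to_world" (4x4, takes a point from camera to world coordinates); the wrist camera has in their place "tool_from_camera" (4x4, takes a point from camera to tool coordinates, whose origin is the TCP and whose axes are the flange's). Camera axes: x right, y up, looking along -z (the intrinsics and any distortion apply to the point x, -y, -z); pixel columns grow to the right and rows downward; lengths in mm; the calibration is good to about 2 mm. A picture is of the moment at which its call begins: read the wrist's pose just before it. camera_params takes no time and is no camera call.
- robot.finish_job(): hands the job in, once; it reports no verdict.
The state is a dict: "t": time; "joint_positions": joint angles; "joint_vel": joint speeds; "tau": joint torques, N m; "tool_pos": TCP position; "tool_rot": TCP orientation; "force": force on the tool from outside, world axes, zero at the start; "torque": the same for the moment, N m; "grip_width": finger opening in mm.
Only numpy, scipy, OpenCV 4.12 (cv2) and the standard library are available. Lean on these libraries where they do the work, as an engineer would, in place of code of your own. Each camera call takes 0.05 s, during which the arm holds its last target.

## Working session

There is one attempt and no reset: what is moved stays moved. The work goes in short steps, Python scripts to look and compute and a shell command to move; the robot and the scene stay as the last step left them, time stands still between calls to the robot, and variables do not carry over. Pictures are saved under pics/ and viewed, and the job is handed in when it is done.

```bash
mkdir -p pics; cat > h.py <<'E'
import numpy as np, cv2
from cell import robot
def snap(name,fn):
    s=robot.sense(); im,d=robot.camera(name); cv2.imwrite('pics/'+fn+'.png',cv2.cvtColor(im,cv2.COLOR_RGB2BGR)); np.savez('pics/'+fn+'.npz',im=im,d=d,pos=s['tool_pos'],rot=s['tool_rot']); return im,d,s
E
python3 - <<'E'
from h import *
np.set_printoptions(precision=3,suppress=True)
for n in ['scene','top']:
    im,d,s=snap(n,n+'0'); p=robot.camera_params(n); print(n,p)
print(robot.camera_params('wrist'))
print(s)
E
```

```text
scene {'fx': 388.28476508299445, 'fy': 388.28476508299445, 'cx': 279.9808156220237, 'cy': 214.15060493309085, 'cam_to_world': array([[   0.639,    0.41 ,   -0.651,  -33.081],
       [  -0.769,    0.342,   -0.54 , -354.526],
       [   0.001,    0.846,    0.534,  556.027],
       [   0.   ,    0.   ,    0.   ,    1.   ]])}
top {'fx': 472.4000676176397, 'fy': 472.4000676176397, 'cx': 277.3242078645269, 'cy': 211.26218691108718, 'cam_to_world': array([[  0.019,   0.991,  -0.136, 399.357],
       [ -1.   ,   0.021,   0.013, 112.056],
       [  0.016,   0.135,   0.991, 984.25 ],
       [  0.   ,   0.   ,   0.   ,   1.   ]])}
{'fx': 331.46260896483983, 'fy': 331.46260896483983, 'cx': 283.5256268653082, 'cy': 210.03783999774876, 'tool_from_camera': array([[   0.   ,    0.965,    0.261,   70.742],
       [   1.   ,   -0.001,    0.001,    1.15 ],
       [   0.001,    0.261,   -0.965, -162.718],
       [   0.   ,    0.   ,    0.   ,    1.   ]])}
{'t': 0.05, 'joint_positions': array([-1.148,  0.469, -0.049,  1.534,  0.024,  1.141, -0.082]), 'joint_vel': array([-0.001, -0.002, -0.001, -0.004,  0.002, -0.002, -0.001]), 'tau': array([  0.001, -50.962,  -0.081, -23.71 ,  -0.062,   0.034,   0.   ]), 'tool_pos': array([294.446, 606.737, 221.529]), 'tool_rot': array([[-0.9  ,  0.437, -0.001],
       [ 0.437,  0.9  , -0.002],
       [-0.   , -0.002, -1.   ]]), 'force': array([ 0.449, -0.937,  0.507]), 'torque': array([ 0.025, -0.002, -0.036]), 'grip_width': 87.00259232559057}
```

View pics/top0.png

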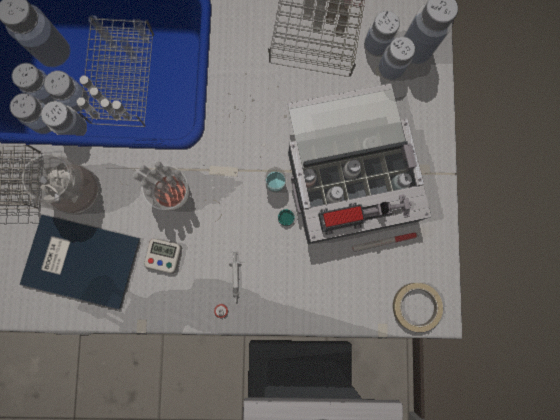

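View pics/scene0.png

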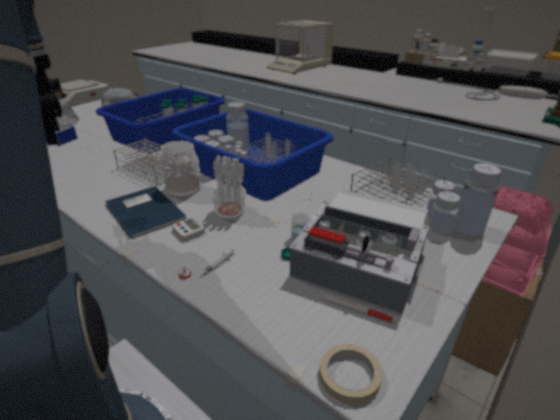

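```bash
cat >> h.py <<'E'
def ray(name,u,v,z,pose=None):
    p=robot.camera_params(name)
    if name=='wrist':
        T=np.eye(4);T[:3,:3]=pose[1];T[:3,3]=pose[0];M=T@p['tool_from_camera']
    else: M=p['cam_to_world']
    dc=np.array([(u-p['cx'])/p['fx'],-(v-p['cy'])/p['fy'],-1.]); w=M[:3,:3]@dc; o=M[:3,3]
    return o+w*(z-o[2])/w[2]
def redmask(im):
    h=cv2.cvtColor(im,cv2.COLOR_RGB2HSV); return (((h[...,0]<8)|(h[...,0]>172))&(h[...,1]>140)&(h[...,2]>60)).astype(np.uint8)
E
python3 - <<'E'
from h import *
np.set_printoptions(precision=2,suppress=True)
z=np.load('pics/top0.npz'); im=z['im']; d=z['d']
c=im[80:260,270:450]; cv2.imwrite('pics/topcrop.png',cv2.cvtColor(cv2.resize(c,None,fx=3.3,fy=3.3,interpolation=cv2.INTER_CUBIC),cv2.COLOR_RGB2BGR))
m=redmask(im); n,l,st,ce=cv2.connectedComponentsWithStats(m)
for i in range(1,n):
    if st[i,4]>30:
        r=cv2.minAreaRect(np.argwhere(l==i)[:,::-1].astype(np.float32)); b=cv2.boxPoints(r)
        zz=114 if st[i,4]>250 else 8
        P=np.array([ray('top',u,v,zz) for u,v in b]); print(st[i],ce[i],ray('top',*ce[i],zz),'depth',np.median(d[l==i]));print(b);print(P)
E
```

```text
[324 206  39  21 508] [342.98 216.  ] [512.19 -21.8  114.  ] depth 879.42615
[[323.04 213.19]
 [360.15 205.77]
 [362.77 218.85]
 [325.65 226.27]]
[[516.69  15.4  114.  ]
 [532.12 -53.95 114.  ]
 [507.62 -58.7  114.  ]
 [492.32  10.4  114.  ]]
[396 233  20   8  57] [405.37 236.6 ] [ 485.45 -168.13    8.  ] depth 979.0178
[[395.27 236.59]
 [414.66 232.43]
 [415.51 236.39]
 [396.12 240.55]]
[[ 485.05 -147.04    8.  ]
 [ 494.54 -187.73    8.  ]
 [ 486.3  -189.33    8.  ]
 [ 476.84 -148.69    8.  ]]
```

View pics/topcrop.png

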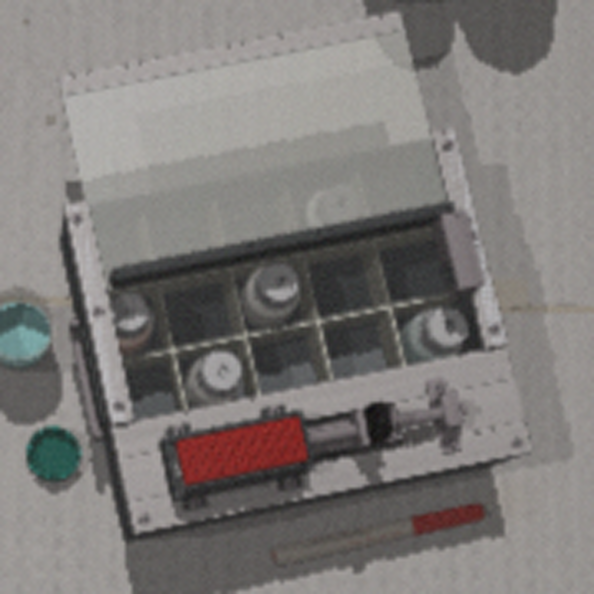

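```bash
python3 -m pendant '0.69 -4.4 -4 0 0 0 -0.06; 0.69 -8.8 -8 0 0 0 -0.12; 0.69 -13.2 -12 0 0 0 -0.17; 0.69 -17.6 -16 0 0 0 -0.22; 0.69 -22 -20 0 0 0 -0.28; 0.69 -26.5 -24.2 0 0 0 -0.335; 0.69 -26.5 -24.2 0 0 0 -0.335; 0.69 -26.5 -24.2 0 0 0 -0.335'; python3 - <<'E'
from h import *
np.set_printoptions(precision=3,suppress=True)
s=robot.sense();R=s['tool_rot']
print(s['joint_positions'],R)
t=np.array([560,-60,230]); a=np.radians(12.5)
yd=np.array([-np.sin(a),np.cos(a),0]);z=np.array([0,0,-1.]);Rd=np.c_[np.cross(yd,z),yd,z]
print(R.T@(t-s['tool_pos'])/10, cv2.Rodrigues(R.T@Rd)[0].T)
E
```

```text
t: 0.9
tool_pos: [429.8, 266.9, 222.3]
tool_rot: [[-0.992, 0.127, 0.0], [0.127, 0.992, -0.003], [-0.001, -0.003, -1.0]]
force: [0.4, -0.3, 1.3]
grip_width: 60.1
[-0.65   0.194  0.011  1.928  0.001  1.021  0.804] [[-0.992  0.127  0.   ]
 [ 0.127  0.992 -0.003]
 [-0.001 -0.003 -1.   ]]
[-17.056 -30.782  -0.657] [[-0.003  0.    -0.345]]
```

```bash
python3 -m pendant '0.69 -2.2 -4 0 0 0 -0.05; 0.69 -4.4 -8 0 0 0 -0.1; 0.69 -6.6 -12 0 0 0 -0.15; 0.69 -8.8 -16 0 0 0 -0.2; 0.69 -11 -20 0 0 0 -0.25; 0.69 -13.5 -24 -0.3 0 0 -0.3; 0.69 -15.5 -28 -0.7 0 0 -0.34; 0.69 -17.1 -30.8 -0.7 0 0 -0.345; 0.69 -17.1 -30.8 -0.7 0 0 -0.345;0.69 -17.1 -30.8 -0.7 0 0 -0.345'; python3 - <<'E'
from h import *
np.set_printoptions(precision=3,suppress=True)
im,d,s=snap('wrist','w1')
print(s['joint_positions'],s['tool_pos'],s['force'])
p=(s['tool_pos'],s['tool_rot'])
m=redmask(im); n,l,st,ce=cv2.connectedComponentsWithStats(m)
for i in range(1,n):
    if st[i,4]>100:
        r=cv2.minAreaRect(np.argwhere(l==i)[:,::-1].astype(np.float32)); b=cv2.boxPoints(r)
        print(st[i],ce[i],np.median(d[l==i]));print(b);print(np.array([ray('wrist',u,v,114,p) for u,v in b]),ray('wrist',*ce[i],114,p),ray('wrist',*r[0],114,p))
E
```

```text
t: 1.9
tool_pos: [561.2, -51.8, 228.9]
tool_rot: [[-0.974, -0.225, -0.001], [-0.225, 0.974, 0.001], [0.001, 0.001, -1.0]]
force: [-0.3, 0.7, 0.2]
grip_width: 59.9
[-0.133  0.281  0.187  1.804 -0.06   1.064  1.873] [561.216 -51.828 228.932] [-0.314  0.714  0.151]
[174  85  43  11 420] [195.998  90.388] 358.0355
[[174.  85.]
 [216.  85.]
 [216.  95.]
 [174.  95.]]
[[ 485.618 -157.324  114.   ]
 [ 478.159 -125.083  114.   ]
 [ 485.518 -123.785  114.   ]
 [ 493.033 -156.263  114.   ]] [ 485.677 -139.801  114.   ] [ 485.568 -140.616  114.   ]
[ 289  139   87   32 2654] [331.559 154.881] 274.4395
[[289. 139.]
 [375. 139.]
 [375. 170.]
 [289. 170.]]
[[505.732 -59.489 114.   ]
 [489.827   9.236 114.   ]
 [514.26   16.76  114.   ]
 [530.552 -53.634 114.   ]] [510.33  -22.095 114.   ] [509.945 -21.821 114.   ]
```

View pics/w1.png

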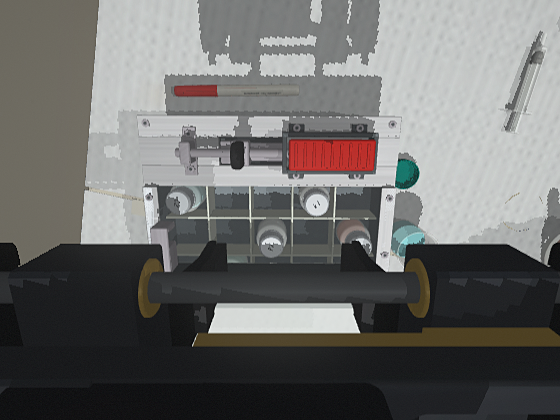

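```bash
python3 - <<'E'
from h import *
np.set_printoptions(precision=2,suppress=True)
z=np.load('pics/top0.npz'); im=z['im']; d=z['d']; g=im.mean(2)
a=np.radians(13.0); cx=np.array([np.cos(a),np.sin(a)]); cy=np.array([-np.sin(a),np.cos(a)]); O=np.array([589.2,-58.8])
p=robot.camera_params('top'); M=np.linalg.inv(p['cam_to_world'])
def proj(P):
    q=M[:3,:3]@P+M[:3,3]; return p['cx']+p['fx']*q[0]/-q[2], p['cy']-p['fy']*q[1]/-q[2]
# profiles of gray along carrier x at z=102 plane
xs=np.arange(-20,60,2)
for y in (-60,-30,0,30,60):
    out=[]
    for x in xs:
        w=O+x*cx+y*cy; u,v=proj(np.array([w[0],w[1],102.])); out.append(cv2.getRectSubPix(g.astype(np.float32),(1,1),(u,v))[0,0])
    print(y,' '.join(f'{x}:{int(o)}' for x,o in zip(xs,out)))
print(d[140:165,356])
E
```

```text
-60 -20:114 -18:116 -16:110 -14:99 -12:70 -10:54 -8:54 -6:58 -4:69 -2:128 0:92 2:53 4:46 6:49 8:49 10:48 12:50 14:48 16:50 18:46 20:45 22:48 24:49 26:46 28:51 30:47 32:50 34:61 36:62 38:65 40:55 42:39 44:34 46:43 48:62 50:66 52:80 54:119 56:133 58:133
-30 -20:62 -18:58 -16:58 -14:60 -12:59 -10:52 -8:58 -6:59 -4:70 -2:130 0:102 2:63 4:61 6:57 8:56 10:58 12:61 14:58 16:60 18:61 20:56 22:52 24:47 26:50 28:48 30:52 32:51 34:61 36:63 38:65 40:58 42:39 44:36 46:46 48:59 50:62 52:79 54:123 56:138 58:141
0 -20:66 -18:63 -16:63 -14:66 -12:64 -10:60 -8:59 -6:62 -4:68 -2:127 0:108 2:66 4:54 6:53 8:52 10:56 12:69 14:81 16:87 18:115 20:145 22:137 24:105 26:96 28:94 30:88 32:85 34:74 36:63 38:64 40:55 42:42 44:35 46:47 48:62 50:67 52:82 54:114 56:133 58:136
30 -20:46 -18:46 -16:48 -14:48 -12:47 -10:47 -8:51 -6:55 -4:63 -2:111 0:102 2:62 4:54 6:61 8:67 10:73 12:76 14:77 16:82 18:85 20:83 22:84 24:81 26:68 28:54 30:50 32:52 34:57 36:62 38:65 40:62 42:45 44:34 46:45 48:61 50:68 52:75 54:113 56:134 58:138
60 -20:159 -18:158 -16:160 -14:159 -12:150 -10:135 -8:103 -6:70 -4:66 -2:102 0:104 2:66 4:49 6:48 8:50 10:51 12:49 14:48 16:49 18:51 20:55 22:54 24:50 26:49 28:47 30:50 32:54 34:59 36:61 38:65 40:62 42:47 44:38 46:46 48:59 50:59 52:73 54:110 56:134 58:138
[933.9  930.2  931.7  930.93 934.82 933.16 934.84 929.85 931.35 932.72
 932.74 907.73 908.16 908.58 908.44 909.96 921.94 932.74 969.41 973.07
 939.47 941.88 937.95 940.22 941.62]
```

```bash
python3 -m pendant '0.69 -4.5 -0.7 0 0 0 0; 0.69 -9.7 -1.3 0 0 0 0; 0.69 -9.7 -1.3 4 0 0 0; 0.69 -9.7 -1.3 8 0 0 0; 0.69 -9.7 -1.3 11 0 0 0; 0.69 -9.7 -1.3 13 0 0 0; 0.69 -9.7 -1.3 13.6 0 0 0; 0.69 -9.7 -1.3 14.1 0 0 0; 0.69 -9.7 -1.3 14.1 0 0 0; 0.69 -9.7 -1.3 14.1 0 0 0'; python3 - <<'E'
from h import *
snap('top','t2');im=np.load('pics/t2.npz')['im']
c=im[80:260,270:450]; cv2.imwrite('pics/t2crop.png',cv2.cvtColor(cv2.resize(c,None,fx=3.3,fy=3.3,interpolation=cv2.INTER_CUBIC),cv2.COLOR_RGB2BGR))
im,d,s=snap('scene','s2'); c=im[170:330,260:460]; cv2.imwrite('pics/s2crop.png',cv2.cvtColor(cv2.resize(c,None,fx=3.5,fy=3.5,interpolation=cv2.INTER_CUBIC),cv2.COLOR_RGB2BGR))
print(s['tool_pos'],s['force'])
E
```

```text
t: 2.95
tool_pos: [659.6, -42.3, 89.9]
tool_rot: [[-0.974, -0.227, 0.002], [-0.227, 0.974, 0.0], [-0.002, -0.0, -1.0]]
force: [-1.2, -0.5, 0.9]
grip_width: 59.7
[659.6652863  -42.47166344  89.96855086] [-0.4979242   0.48616011  1.08859206]
```

View pics/s2crop.png

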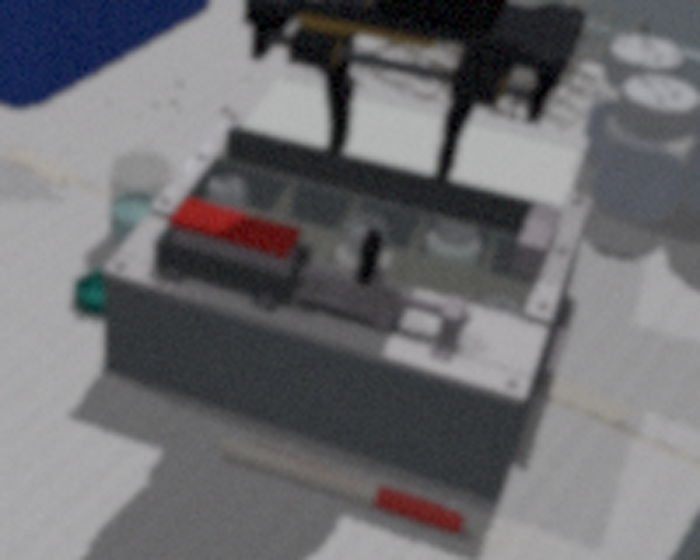

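```bash
python3 -m pendant '0.69 1 0 0 0 0 0; 0.69 2 0 0 0 0 0; 0.69 3 0 0 0 0 0; 0.69 4 0 0 0 0 0; 0.69 5 0 0 0 0 0; 0.69 6 0 0 0 0 0;0.69 7 0 0 0 0 0; 0.69 7.8 0 0 0 0 0; 0.69 8.2 0 0 0 0 0; 0.69 8.5 0 0 0 0 0'; python3 -m pendant '0.69 0.2 0 0 0 0 0; 0.69 0.4 0 0 0 0 0; 0.69 0.5 0 0 0 0 0'
```

```text
t: 4.05
tool_pos: [575.5, -62.1, 88.4]
tool_rot: [[-0.974, -0.226, -0.0], [-0.226, 0.974, -0.0], [0.0, 0.0, -1.0]]
force: [1.5, 0.4, 0.7]
grip_width: 60.1
t: 4.35
tool_pos: [572.3, -62.8, 88.6]
tool_rot: [[-0.974, -0.226, 0.003], [-0.226, 0.974, 0.0], [-0.003, -0.001, -1.0]]
force: [4.6, 0.6, -2.8]
grip_width: 59.8
```

```bash
python3 -m pendant '0.69 0.2 0 0 0 0 0; 0.69 0.4 0 0 0 0 0; 0.69 0.4 0 0 0 0 0'; python3 - <<'E'
from h import *
im,d,s=snap('scene','s3'); c=im[170:330,260:460]; cv2.imwrite('pics/s3crop.png',cv2.cvtColor(cv2.resize(c,None,fx=3.5,fy=3.5,interpolation=cv2.INTER_CUBIC),cv2.COLOR_RGB2BGR))
print(s['tool_pos'],s['force'])
E
```

```text
t: 4.65
tool_pos: [572.2, -62.9, 89.0]
tool_rot: [[-0.974, -0.226, 0.011], [-0.226, 0.974, 0.001], [-0.011, -0.002, -1.0]]
force: [11.9, 1.4, -8.7]
grip_width: 60.1
[572.16518992 -62.87968233  88.95635772] [11.85377761  1.39735413 -8.65323079]
```

View pics/s3crop.png

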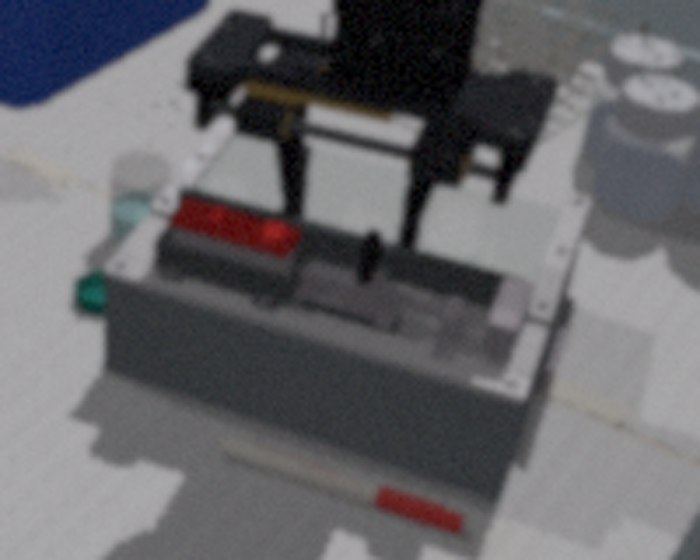

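```bash
python3 -m pendant '0.69 -0.5 0 0 0 0 0; 0.69 -1.2 0 0 0 0 0; 0.8 -1.2 0 -3 0 0 0; 0.8 -1.2 0 -7 0 0 0; 0.8 -1.2 0 -7 0 0 0; 0.8 -1.2 0 -7 0 0 0'; python3 - <<'E'
from h import *
np.set_printoptions(precision=2,suppress=True)
a=np.radians(13.0); cx=np.array([np.cos(a),np.sin(a)]); cy=np.array([-np.sin(a),np.cos(a)]); O=np.array([589.2,-58.8])
s=robot.sense();R=s['tool_rot']
t=np.r_[O-68*cx+34*cy,130]
print(R.T@(t-s['tool_pos'])/10,s['tool_pos'],R,s['force'])
im,d,s=snap('wrist','w3')
E
```

```text
t: 5.3
tool_pos: [578.9, -61.4, 159.2]
tool_rot: [[-0.974, -0.226, 0.0], [-0.226, 0.974, -0.0], [-0.0, -0.0, -1.0]]
force: [-0.1, -0.1, -0.1]
grip_width: 69.4
[5.73 3.43 2.92] [578.88 -61.41 159.2 ] [[-0.97 -0.23  0.  ]
 [-0.23  0.97 -0.  ]
 [-0.   -0.   -1.  ]] [-0.11 -0.05 -0.11]
```

View pics/w3.png

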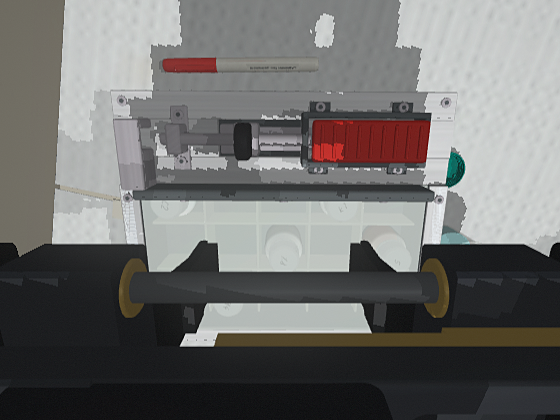

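```bash
python3 -m pendant '0.8 2.9 2.2 0 0 0 0; 0.8 5.7 3.4 0 0 0 0; 0.8 5.7 3.4 1.4 0 0 0; 0.8 5.7 3.4 2.8 0 0 0; 0.8 5.7 3.4 2.8 0 0 0'; python3 - <<'E'
from h import *
np.set_printoptions(precision=2,suppress=True)
a=np.radians(13.0); cx=np.array([np.cos(a),np.sin(a)]); cy=np.array([-np.sin(a),np.cos(a)]); O=np.array([589.2,-58.8])
z=np.load('pics/w3.npz'); im=z['im']; m=redmask(im); m[:100]=0
n,l,st,ce=cv2.connectedComponentsWithStats(cv2.morphologyEx(m,cv2.MORPH_CLOSE,np.ones((7,7)))); i=1+st[1:,4].argmax(); x,y,w,h,_=st[i]
for u,v in ((x,y+h/2),(x+w,y+h/2),(x+w/2,y),(x+w/2,y+h)):
    P=ray('wrist',u,v,114,(z['pos'],z['rot']))[:2]-O; print('pad',P@cx,P@cy)
for u in (234,252):
    P=ray('wrist',u,142,125,(z['pos'],z['rot']))[:2]-O; print('knob',P@cx,P@cy)
s=robot.sense(); P=s['tool_pos'][:2]-O; print('tcp',P@cx,P@cy,s['tool_pos'][2])
im,d,s=snap('scene','s4'); c=im[170:330,260:460]; cv2.imwrite('pics/s4crop.png',cv2.cvtColor(cv2.resize(c,None,fx=3.5,fy=3.5,interpolation=cv2.INTER_CUBIC),cv2.COLOR_RGB2BGR))
E
```

```text
t: 5.85
tool_pos: [512.9, -40.9, 127.8]
tool_rot: [[-0.974, -0.226, -0.007], [-0.226, 0.974, -0.0], [0.007, 0.001, -1.0]]
force: [-0.7, -0.1, 0.6]
grip_width: 69.8
pad -68.44126897022565 17.734520530400612
pad -68.56720542816926 90.29092979601633
pad -81.26488804870274 53.12344816732329
pad -55.31387855126975 54.94892201703725
knob -68.72956629583128 -28.6477262098916
knob -68.74780577308758 -18.150898156646285
tcp -70.33008970093617 34.654631955382335 127.76020349033057
```

View pics/s4crop.png

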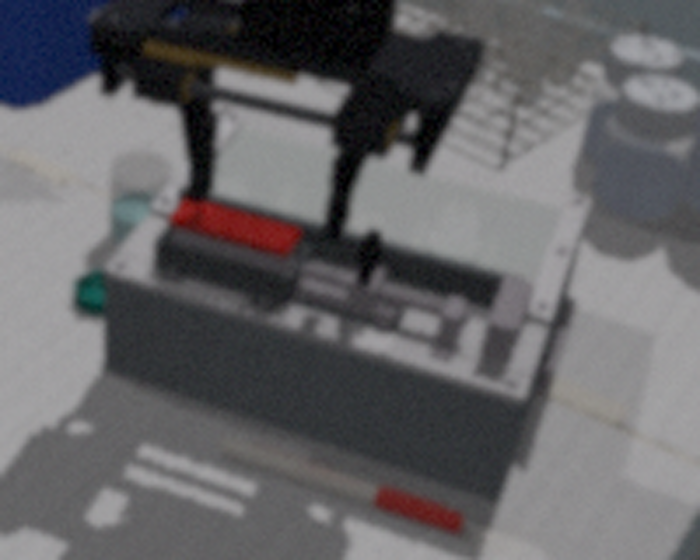

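```bash
python3 -m pendant '0.8 0 0 0.8 0 0 0; 0.8 0 0 1.3 0 0 0; 0.8 0 0 1.7 0 0 0; 0.8 0 0 2.1 0 0 0; 0.8 0 0 2.1 0 0 0'
```

```text
t: 6.4
tool_pos: [515.6, -41.0, 109.4]
tool_rot: [[-0.974, -0.226, -0.0], [-0.226, 0.974, 0.0], [0.0, 0.0, -1.0]]
force: [-2.0, 0.3, 3.1]
grip_width: 69.4
```

```bash
python3 -m pendant '0.8 0 0 0.2 0 0 0; 0.8 0 0 0.3 0 0 0; 0.8 0 0 0.35 0 0 0; 0.8 0 0 0.35 0 0 0'
```

```text
t: 6.8
tool_pos: [515.6, -41.0, 106.3]
tool_rot: [[-0.974, -0.226, -0.0], [-0.226, 0.974, 0.0], [0.0, 0.0, -1.0]]
force: [-2.1, -0.2, 6.4]
grip_width: 69.8
```

```bash
python3 -m pendant '0.8 0 -0.4 0 0 0 0; 0.8 0 -0.8 0 0 0 0; 0.8 0 -1.2 0 0 0 0; 0.8 0 -1.6 0 0 0 0; 0.8 0 -2 0 0 0 0; 0.8 0 -2.4 0 0 0 0; 0.8 0 -2.8 0 0 0 0; 0.8 0 -2.8 0 0 0 0'; python3 - <<'E'
from h import *
np.set_printoptions(precision=2,suppress=True)
a=np.radians(13.0); cx=np.array([np.cos(a),np.sin(a)]); cy=np.array([-np.sin(a),np.cos(a)]); O=np.array([589.2,-58.8])
s=robot.sense(); P=s['tool_pos'][:2]-O; print('tcp',P@cx,P@cy,s['tool_pos'][2],s['force'][:2]@cx,s['force'][:2]@cy)
im,d,s=snap('scene','s5'); c=im[170:330,260:460]; cv2.imwrite('pics/s5crop.png',cv2.cvtColor(cv2.resize(c,None,fx=3.5,fy=3.5,interpolation=cv2.INTER_CUBIC),cv2.COLOR_RGB2BGR))
E
```

```text
t: 7.6
tool_pos: [522.8, -66.8, 106.4]
tool_rot: [[-0.974, -0.227, 0.001], [-0.227, 0.974, 0.002], [-0.002, 0.002, -1.0]]
force: [-0.6, 3.4, 4.9]
grip_width: 69.7
tcp -66.48452361907651 7.168345707736744 106.42148471399283 0.20360374779654938 3.4118767193622994
```

View pics/s5crop.png

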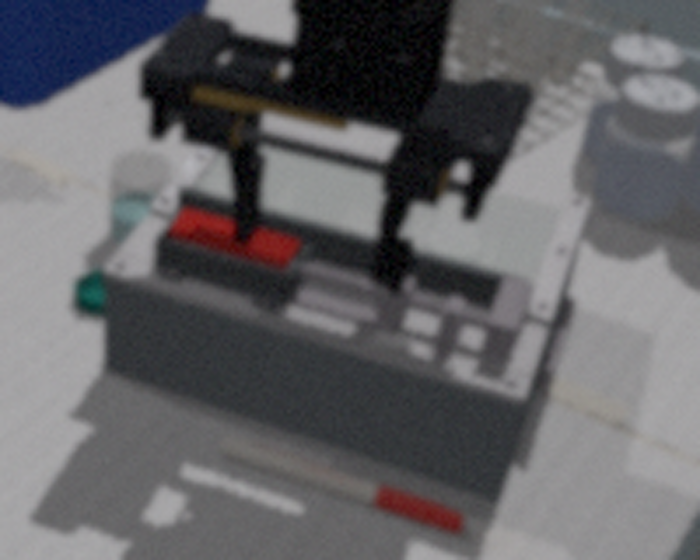

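```bash
python3 -m pendant '0.8 0 -0.4 0 0 0 0; 0.8 0 -0.7 0 0 0 0; 0.8 0 -0.9 0 0 0 0; 0.8 0 -0.9 0 0 0 0'; python3 -m pendant '0.8 0 -0.2 0 0 0 0; 0.8 0 -0.4 0 0 0 0; 0.8 0 -0.4 0 0 0 0'; python3 - <<'E'
from h import *
a=np.radians(13.0); cx=np.array([np.cos(a),np.sin(a)]); cy=np.array([-np.sin(a),np.cos(a)]); O=np.array([589.2,-58.8])
s=robot.sense(); P=s['tool_pos'][:2]-O; print('tcp',P@cx,P@cy,s['tool_pos'][2],s['force'][:2]@cx,s['force'][:2]@cy)
E
```

```text
t: 8.05
tool_pos: [524.7, -75.2, 106.4]
tool_rot: [[-0.974, -0.227, 0.001], [-0.227, 0.974, 0.002], [-0.002, 0.002, -1.0]]
force: [-1.7, 3.4, 6.3]
grip_width: 69.9
t: 8.35
tool_pos: [525.6, -79.0, 106.4]
tool_rot: [[-0.974, -0.227, 0.001], [-0.227, 0.974, 0.002], [-0.001, 0.002, -1.0]]
force: [-1.5, 4.1, 5.3]
grip_width: 69.5
tcp -66.5472153522241 -5.385677707083438 106.36806613950779 -0.5635228721987422 4.358415915388104
```

```bash
python3 -m pendant '0.8 0 -0.2 0 0 0 0; 0.8 0 -0.4 0 0 0 0; 0.8 0 -0.4 0 0 0 0'; python3 - <<'E'
from h import *
a=np.radians(13.0); cx=np.array([np.cos(a),np.sin(a)]); cy=np.array([-np.sin(a),np.cos(a)]); O=np.array([589.2,-58.8])
im,d,s=snap('scene','s6'); c=im[170:330,260:460]; cv2.imwrite('pics/s6crop.png',cv2.cvtColor(cv2.resize(c,None,fx=3.5,fy=3.5,interpolation=cv2.INTER_CUBIC),cv2.COLOR_RGB2BGR))
P=s['tool_pos'][:2]-O; print('tcp',P@cx,P@cy,s['tool_pos'][2],s['force'][:2]@cx,s['force'][:2]@cy)
E
```

```text
t: 8.65
tool_pos: [526.0, -80.8, 106.4]
tool_rot: [[-0.974, -0.228, -0.001], [-0.228, 0.974, 0.005], [-0.001, 0.005, -1.0]]
force: [-3.1, 7.9, 7.5]
grip_width: 69.5
tcp -66.56344155871722 -7.225363899275781 106.36641326507274 -1.210394277528588 8.436140683996241
```

View pics/s6crop.png

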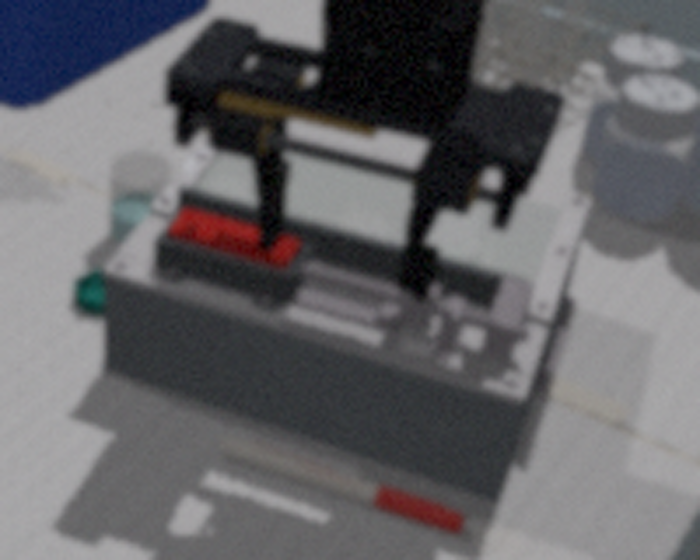

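```bash
python3 -m pendant '0.8 0 -0.2 0 0 0 0; 0.8 0 -0.4 0 0 0 0; 0.8 0 -0.4 0 0 0 0'
```

```text
t: 9.0
tool_pos: [526.0, -81.2, 106.5]
tool_rot: [[-0.973, -0.229, -0.003], [-0.229, 0.973, 0.01], [0.001, 0.01, -1.0]]
force: [-6.0, 15.9, 13.1]
grip_width: 69.6
```

```bash
python3 -m pendant '0.8 0 0.3 0 0 0 0; 0.8 0 0.5 0 0 0 0; 0.8 0 0.5 -0.5 0 0 0; 0.8 0 0.5 -1 0 0 0; 0.8 0 0.6 -1.6 0 0 0; 0.8 0 1.4 -2.2 0 0 0; 0.8 0 1.6 -5 0 0 0; 0.8 0 1.6 -8 0 0 0; 0.8 0 1.6 -10 0 0 0; 0.8 0 1.6 -10 0 0 0'; python3 - <<'E'
from h import *
im,d,s=snap('wrist','w7')
im,d,s=snap('scene','s7'); c=im[170:330,260:460]; cv2.imwrite('pics/s7crop.png',cv2.cvtColor(cv2.resize(c,None,fx=3.5,fy=3.5,interpolation=cv2.INTER_CUBIC),cv2.COLOR_RGB2BGR))
E
```

```text
t: 10.0
tool_pos: [525.4, -74.4, 209.5]
tool_rot: [[-0.974, -0.225, 0.008], [-0.225, 0.974, -0.002], [-0.007, -0.003, -1.0]]
force: [0.7, -0.0, 0.4]
grip_width: 69.5
```

View pics/w7.png

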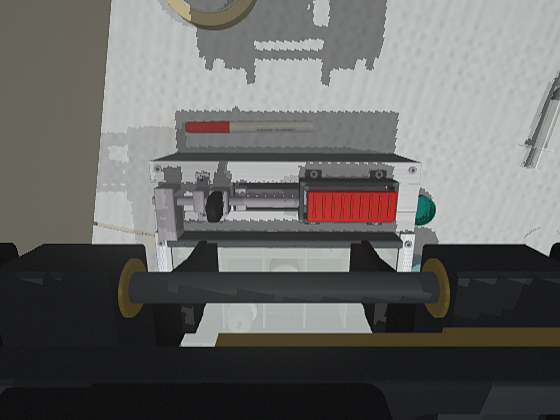

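View pics/s7crop.png

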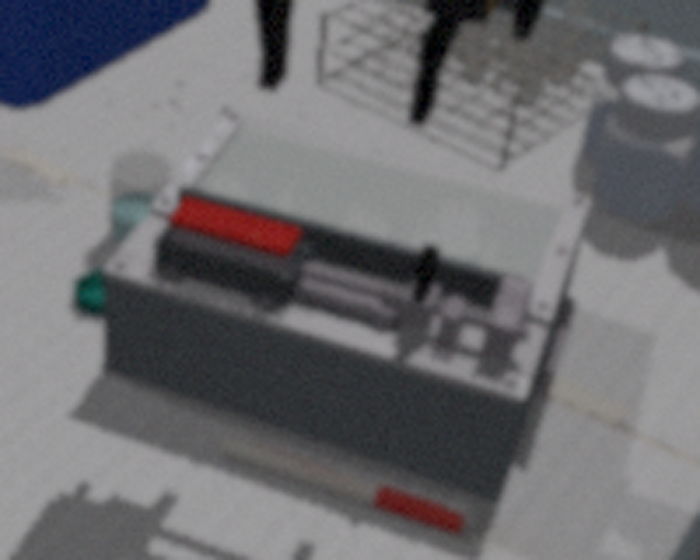

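```bash
python3 - <<'E'
from h import *
a=np.radians(13.0); cx=np.array([np.cos(a),np.sin(a)]); cy=np.array([-np.sin(a),np.cos(a)]); O=np.array([589.2,-58.8])
M0=robot.camera_params('wrist'); 
for f in ('w1','w3','w7'):
    z=np.load(f'pics/{f}.npz'); p=(z['pos'],z['rot']); m=redmask(z['im']); n,l,st,ce=cv2.connectedComponentsWithStats(m); i=1+st[1:,4].argmax()
    T=np.eye(4);T[:3,:3]=p[1];T[:3,3]=p[0];T=T@M0['tool_from_camera']
    v,u=np.nonzero(l==i); d=z['d'][v,u]; k=d>0; u,v,d=u[k],v[k],d[k]
    P=np.c_[(u-M0['cx'])/M0['fx']*d,-(v-M0['cy'])/M0['fy']*d,-d]@T[:3,:3].T+T[:3,3]; print(f,'pad z',np.median(P[:,2]))
z=np.load('pics/w7.npz');g=z['im'].mean(2)
print(g[205,195:240].astype(int))
for u in (204,214,224):
    P=ray('wrist',u,205,125,(z['pos'],z['rot']))[:2]-O; print('knob',P@cx,P@cy)
for v in (236,246):
    P=ray('wrist',260,v,102,(z['pos'],z['rot']))[:2]-O; print('bar',P@cx,P@cy)
E
```

```text
w1 pad z 114.6832401527617
w3 pad z 114.64633815837229
w7 pad z 114.67861620558352
[141 142 144 147 148 147 151 155 133 101  88  46  39  40  41  41  41  39
  41  41  38  37  38  38  36  37  34  38  73 162 161 129 114  58  82 103
 144 163 114 103 104 138 138 137 149]
knob -72.48112280546312 -61.86102580559626
knob -72.49448055608978 -54.155360025797854
knob -72.50783465627936 -46.45180006820962
bar -38.90752907159209 -21.02841802307245
bar -29.672595863207988 -21.19791018470102
```

```bash
python3 -m pendant '0.8 0 0 0 0 0 0; 0.8 0 0 0 0 0 0; 0.8 0 0 0 0 0 0'; python3 - <<'E'
from h import *
im,d,s=snap('scene','s8'); a=np.load('pics/scene0.npz')['im']
for n,(x0,x1,y0,y1) in dict(timer=(165,210,215,242),syringe=(200,240,248,278),cap=(280,296,245,262),beaker=(288,312,212,238),marker=(330,400,295,325)).items():
    print(n,cv2.phaseCorrelate(a[y0:y1,x0:x1].mean(2),im[y0:y1,x0:x1].mean(2)))
print(s['tool_pos'],s['joint_vel'].max()); print(robot.finish_job())
E
```

```text
t: 10.4
tool_pos: [522.7, -73.2, 205.1]
tool_rot: [[-0.974, -0.226, -0.002], [-0.226, 0.974, -0.0], [0.002, 0.0, -1.0]]
force: [-0.6, 0.2, -0.2]
grip_width: 69.6
timer ((0.5633909442184191, 0.5035664791167775), 0.9946078446736135)
syringe ((-0.0010321977688008133, 0.35959144687331523), 0.8239161197470102)
cap ((0.058091947849574055, 0.038663748397857134), 1.0282004467701815)
beaker ((-0.13192134509434794, 0.5239377649290073), 1.0351817607148075)
marker ((-0.024337409582543046, 0.33394155773018497), 0.7240935677336664)
[522.69198872 -73.19554079 205.09158932] 0.0020422910904439266
the job is handed in; nothing more can be done
None
```

The carrier is shut and locked, and the job was handed in at about 10.5 s with the tool about 205 mm above the table and touching nothing. I got no verdict back.

**What I did**
- **Cover:** I drew it about 80 mm to its stop with the fingertips behind the pull bar, until the force rose to 12 N with no further movement.
- **Bolt:** I held the catch down about 7.7 mm with the left fingertip. The right fingertip then pushed the knob until it reached a firm stop, at about 16 N with no movement. I lifted off so the catch could spring up.

**Last checks**

| Part | Measured | Expected |
|---|---|---|
| Knob centre (carrier y) | about -54.5 mm | -55.5 mm (fully home) |
| Red pad height | 114.7 mm, same as at the start | 114 mm (up) |
| Pull bar (carrier x) | about -30 to -39 mm | about -31 mm (closed) |

- The pull bar and knob centres read about 3–4 mm too far forward (carrier x) in that last picture. The tool was still settling when it was taken, and the stop force and the earlier closed picture both showed the cover closed.
- **Things round the carrier:** the timer, syringe, cap, beaker and marker show a shift of less than 1 pixel in the scene picture.
- **Specimen bottles:** I did not measure them again at the end. They stayed under the cover and the tool never went near them.

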